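Shim an engine mount bracket in the packing jig

TASK

Pack the gap between the blue bracket and the jig's spring-back pad with the orange plates from the rack: stand one upright in the gap and let go of it, then push the pad in by its red handle; if the pad reaches its stop before it firmly pinches the stack against the bracket, let it spring back, add another plate and push again. Finish while holding the pad pushed firmly in by its handle, so that the stack stays squeezed between pad and bracket; leave the pencil pot, the parts box and the gasket ring where they are.

Things in the scene. Friction and masses are not known exactly. Their poses are not given: they have to be found in the camera images.
- jig: steel jig screwed to the bench, base plate 270 x 110 x 8 thick, long side along its x; origin on the bench below the jig (base runs from x = -155 to +115), z up. Its +x is the direction in which the pad is pushed, towards the bracket; the gap lies on its centre line y = 0
- gap_floor (a point): point on the gap's floor (top of the base plate, 8 above the bench), at jig x = -20, y = 0, below the pad's face when the pad is fully back; axes as the jig's. Two rails 12 high beside the gap (inner faces at y = -29 and +29) leave 58 for the plates. A plate stands in the gap with its 12 mm thickness along the jig's x and its 50 mm width along y
- bracket: blue L-shaped engine mount bracket, bolted into the jig (does not move); its upright face, 50 wide x 42 high, looks along the jig's -x to the pad. Origin at the foot of that face, on the base plate; axes parallel to the jig's. Its place along the jig's x varies from run to run, so the gap with the pad fully back is 24 to 42 wide
- bracket_face (a point): centre of the bracket's upright face, 21 above the gap's floor; axes parallel to the jig's
- push_slide (a joint): how far the steel pad (50 wide, top 52 above the bench) with its carriage and red handle is pushed in (m): 0 fully back, 0.020 at its hard stop. A spring pushes it back with 2 N at 0 and 4 N at the stop; let go, it returns to 0 by itself. With a reading above 0.0185 under push the pad is at its stop and the stack is too thin: one more plate (12) then fits
- pad_face (a point): centre of the pad's face, 30 above the bench; at jig x = -20 with the pad fully back; moves with the pad
- handle (a point): middle of the red upright handle of the pad, 66 above the bench, 70 behind the pad's face; the handle block is 16 thick (jig's x) x 30 wide (jig's y) and reaches from 40 to 86 above the bench; free on all sides, so it can be pinched from above across its 16 or 30 mm, or pushed from behind; a steady 10 to 20 N along the jig's +x is a firm push
- rack: grey plastic rack, 128 x 70 overall, three slots side by side 36 apart along its x, each 16 wide with 22 high walls; slot floor 6 above the bench; origin on the bench under the middle slot; each plate stands in a slot with its x along the rack's x. The rack is fixed to the bench
- plate_a: orange plastic packing plate A, 12 thick (its x) x 50 wide (its y) x 45 high with a grip tab 30 wide, 12 thick on top, whole height 82; 50 to 100 g; stands upright in the rack; origin at the centre of its underside, z up; the three are alike. Take it by the tab, across its 30 mm, between 45 (shoulders) and 82 above the origin
- plate_b: orange plastic packing plate B, 12 thick (its x) x 50 wide (its y) x 45 high with a grip tab 30 wide, 12 thick on top, whole height 82; 50 to 100 g; stands upright in the rack; origin at the centre of its underside, z up; the three are alike. Take it by the tab, across its 30 mm, between 45 (shoulders) and 82 above the origin
- plate_c: orange plastic packing plate C, 12 thick (its x) x 50 wide (its y) x 45 high with a grip tab 30 wide, 12 thick on top, whole height 82; 50 to 100 g; stands upright in the rack; origin at the centre of its underside, z up; the three are alike. Take it by the tab, across its 30 mm, between 45 (shoulders) and 82 above the origin
- pencil_pot: steel pencil pot with pencils, 72 across, 100 high (pencils 165); origin at the centre of its underside; to be left alone
- parts_box: small cardboard box 90 x 120 x 60 high; origin at the centre of its underside; to be left alone
- gasket: black rubber gasket ring lying flat, 90 across, 5 thick; origin at the centre of its underside; to be left alone

How it is judged:
On the way:
1. a plate stands upright on the gap's floor between pad and bracket, let go (((z of plate_a in the frame of jig below 0.014 m and angle between plate_a's own z axis and vertical below 0.12 rad and y of plate_a in the frame of jig between -0.01 and 0.01 m and x of plate_a in the frame of pad_face above 0.002 m and x of plate_a in the frame of bracket_face below -0.002 m and contact force between plate_a and the fingers below 0.1 N) or (z of plate_b in the frame of jig below 0.014 m and angle between plate_b's own z axis and vertical below 0.12 rad and y of plate_b in the frame of jig between -0.01 and 0.01 m and x of plate_b in the frame of pad_face above 0.002 m and x of plate_b in the frame of bracket_face below -0.002 m and contact force between plate_b and the fingers below 0.1 N) or (z of plate_c in the frame of jig below 0.014 m and angle between plate_c's own z axis and vertical below 0.12 rad and y of plate_c in the frame of jig between -0.01 and 0.01 m and x of plate_c in the frame of pad_face above 0.002 m and x of plate_c in the frame of bracket_face below -0.002 m and contact force between plate_c and the fingers below 0.1 N))), for 0.2 s.
At the end, for the whole second after the job is handed in: Fingers push the pad with over 3 N, slide at 3 to 19.8 mm (short of its stop); a plate presses the bracket and a plate meets the pad, each over 4 N, standing on the floor of the gap within 6 mm, upright within 0.12 rad, within 10 mm of the centre line; robot touches no plate nor the bracket (((z of plate_a in the frame of jig below 0.014 m and angle between plate_a's own z axis and vertical below 0.12 rad and y of plate_a in the frame of jig between -0.01 and 0.01 m and x of plate_a in the frame of pad_face above 0.002 m and x of plate_a in the frame of bracket_face below -0.002 m and contact force between plate_a and bracket above 4 N) or (z of plate_b in the frame of jig below 0.014 m and angle between plate_b's own z axis and vertical below 0.12 rad and y of plate_b in the frame of jig between -0.01 and 0.01 m and x of plate_b in the frame of pad_face above 0.002 m and x of plate_b in the frame of bracket_face below -0.002 m and contact force between plate_b and bracket above 4 N) or (z of plate_c in the frame of jig below 0.014 m and angle between plate_c's own z axis and vertical below 0.12 rad and y of plate_c in the frame of jig between -0.01 and 0.01 m and x of plate_c in the frame of pad_face above 0.002 m and x of plate_c in the frame of bracket_face below -0.002 m and contact force between plate_c and bracket above 4 N)) and ((z of plate_a in the frame of jig below 0.014 m and angle between plate_a's own z axis and vertical below 0.12 rad and y of plate_a in the frame of jig between -0.01 and 0.01 m and x of plate_a in the frame of pad_face above 0.002 m and x of plate_a in the frame of bracket_face below -0.002 m and contact force between plate_a and push_slide above 4 N) or (z of plate_b in the frame of jig below 0.014 m and angle between plate_b's own z axis and vertical below 0.12 rad and y of plate_b in the frame of jig between -0.01 and 0.01 m and x of plate_b in the frame of pad_face above 0.002 m and x of plate_b in the frame of bracket_face below -0.002 m and contact force between plate_b and push_slide above 4 N) or (z of plate_c in the frame of jig below 0.014 m and angle between plate_c's own z axis and vertical below 0.12 rad and y of plate_c in the frame of jig between -0.01 and 0.01 m and x of plate_c in the frame of pad_face above 0.002 m and x of plate_c in the frame of bracket_face below -0.002 m and contact force between plate_c and push_slide above 4 N)) and value of joint push_slide between 0.003 and 0.0198 m and contact force between the fingers and push_slide above 3 N and contact force between each of the arm, the fingers and plate_a below 0.1 N and contact force between each of the arm, the fingers and plate_b below 0.1 N and contact force between each of the arm, the fingers and plate_c below 0.1 N and contact force between the fingers and bracket below 0.1 N); the arm keeps its last pose, push and grip.
It fails at once if the pencil pot moved more than 20 mm (distance of pencil_pot from where it was at the start of the episode above 0.02 m).
It fails at once if the parts box moved more than 20 mm (distance of parts_box from where it was at the start of the episode above 0.02 m).
It fails at once if the gasket ring moved more than 20 mm (distance of gasket from where it was at the start of the episode above 0.02 m).
It also fails if it takes over 72 s, if anything falls off the work surface, if the arm or the gripper's body presses on something with over 40 N, if the wrist force passes 120 N, or if a joint passes its speed limit or range.

ROBOT

A 6-joint arm with a two-finger parallel gripper is mounted at the origin on the work surface. World frame = base frame: x ahead of the robot, y to its left, z up, the work surface at z = 0. Lengths are in m, angles in rad, forces in N, time in s.
With the tool pointing down it reaches from about 0.25 to 0.775 m from the base axis. Payload 4 kg.
Tool frame: the origin (TCP) lies midway between the tips of the shut fingers; the grasp point (between the pads) lies 19 mm behind it; z points along the fingers, y is the line along which they close (so a half turn about z gives the same grasp; the last joint's range is limited). The gripper opens to 94 mm and grips with 3 to 60 N. Pads are 16 mm wide; open, the fingers measure 119 mm over their backs; the gripper's body (75 mm by 177 mm) begins 78 mm behind the grasp point.
Start: joints at [1.205, 0.087, 1.371, -0, 1.684, -0.103], TCP at [0.143, 0.531, 0.206] pointing down, gripper open.
Joint ranges: [-3.1, 3.1], [-0.76, 2.03], [0.27, 2.55], [-1.08, 4.22], [0.17, 2.65], [-2.57, 2.57]. Speed limits (rad/s): [2.79, 2.79, 3.14, 3.14, 3.14, 3.14].

INTERFACE

Orientations are given as [roll, pitch, yaw] about the fixed x, y, z axes, in that order (R = Rz(yaw) Ry(pitch) Rx(roll)).
In Python, from bench import sensors, eyes, job gives the robot as it stands.
- The arm moves only by the tool arm_command, never from a script. Its argument "series" is a list of rows, each a list of 7 numbers: the opening, from 0 (shut) to 1 (fully open), then the shift along the tool's x, y, z in cm, then the turn, a rotation vector about the tool's x, y, z in rad. In form: [[fingers, dx, dy, dz, wx, wy, wz], ...]. A call has 1 to 20 rows; each row shifts and turns the commanded pose from where the row before left it, along the tool's axes as they then stand; what a row does not reach is not made up. A row lasts 1/10 s, in which the tool goes at most 50 mm and 8.59 degrees, less where a joint would pass 70% of its speed; a pose out of reach is approached as far as the arm can. A call with a gripper value outside its range is refused whole. The fingers move at their own pace and stop on an object; the grip force is fixed at half the most. Time passes only in rows, so rows that do not move let the fingers close. It gives the time, the measured TCP pose, the force and the opening at its end, in the units of the state.
- sensors.get_obs(): the state, without advancing time (a new reading comes with each control period).
- eyes.snapshot(name): name is "scene" or "top" or "wrist"; returns the picture (384x512x3 uint8, blue, green, red); there is no depth.
- eyes.get_calibration(name): a dict with "mtx" (3x3 intrinsics, pixels), "k1" (the pictures are not rectified: a ray, as slopes to the right and down, at radius r is drawn at 1 + k1 r^2 times it, then the intrinsics apply), "R" (3x3) and "t" (3): a world point X has camera coordinates R X + t. Camera axes: x right, y down, z forward; pixel columns grow to the right and rows downward; lengths in m; the calibration is good to about 2 mm. A picture is of the moment at which its call begins: read the wrist's pose just before it. get_calibration takes no time and is no camera call; for the wrist camera it gives the pose at the moment of the call.
- job.close_job(): hands the job in, once; it reports no verdict.
The state is a dict: "time": time; "joint_positions": joint angles; "qvel": joint speeds; "joint_torque": joint torques, N m; "tool_pos": TCP position; "ee_rot": TCP orientation; "wrist_force": force on the tool from outside, world axes, zero at the start; "wrist_torque": the same for the moment, N m; "width": finger opening in m.
Only numpy, scipy, OpenCV 4.12 (cv2) and the standard library are available. Lean on these libraries where they do the work, as an engineer would, in place of code of your own. Each camera call takes 0.05 s, during which the arm holds its last target. There are 200 camera calls.

## Working session

There is one attempt and no reset: what is moved stays moved. The work goes in short steps, Python scripts to look and compute and a tool call to move; the robot and the scene stay as the last step left them, time stands still between calls to the robot, and variables do not carry over. Pictures are saved under pics/ and viewed, on a budget of 10 in all, crops included, one or two more only if the job needs it, and the job is handed in when it is done.

Besides the shell and the picture viewer there is one more tool, called after "Request:" as name(argument=value, ...), one argument or row to a line, values as JSON. arm_command: Moves the arm, as the interface text tells. Its arguments: {"type":"object","properties":{"series":{"type":"array","items":{"type":"array","items":{"type":"number"}}}},"required":["series"]}

```bash
ls; mkdir -p pics; python3 - <<'E'
from bench import sensors, eyes
import cv2, numpy as np
for n in ("scene","top"):
    im=eyes.snapshot(n); cv2.imwrite(f"pics/{n}0.png",im)
    c=eyes.get_calibration(n); print(n,c)
print(sensors.get_obs())
E
```

```text
pics
scene {'mtx': array([[478.08106662,   0.        , 253.58321591],
       [  0.        , 478.08106662, 203.01594169],
       [  0.        ,   0.        ,   1.        ]]), 'k1': -0.09640566762939368, 'R': array([[ 0.57500315,  0.81788531,  0.02085667],
       [ 0.51066126, -0.33886309, -0.79018788],
       [-0.6392155 ,  0.46501121, -0.61250969]]), 't': array([-0.31328114, -0.23772977,  1.6141941 ])}
top {'mtx': array([[357.02667804,   0.        , 252.42250029],
       [  0.        , 357.02667804, 195.87073133],
       [  0.        ,   0.        ,   1.        ]]), 'k1': -0.08131700476569949, 'R': array([[ 0.00642281, -0.99995132, -0.00749083],
       [-0.98950438, -0.00527393, -0.14440659],
       [ 0.14436006,  0.0083397 , -0.98949008]]), 't': array([-0.00452567,  0.55100776,  0.76426914])}
{'time': 0.1, 'joint_positions': array([ 1.20489437e+00,  8.78704906e-02,  1.37209876e+00, -1.78842829e-05,
        1.68361748e+00, -1.03112373e-01]), 'qvel': array([-0.00176259, -0.00059862, -0.00421017,  0.00183457, -0.00018237,
       -0.00010249]), 'joint_torque': array([ 1.91824460e-03, -3.41255808e+01, -3.03300297e+01,  7.19217723e-02,
        3.04205215e-02, -9.94445622e-05]), 'tool_pos': array([0.14271267, 0.53064136, 0.20442925]), 'ee_rot': array([-3.13960734e+00, -1.87569465e-04,  2.87880089e+00]), 'wrist_force': array([-0.45864187,  0.51503017, -0.07322596]), 'wrist_torque': array([ 0.01121565, -0.00025129, -0.03291595]), 'width': 0.09380759352187946}
```

View pics/scene0.png

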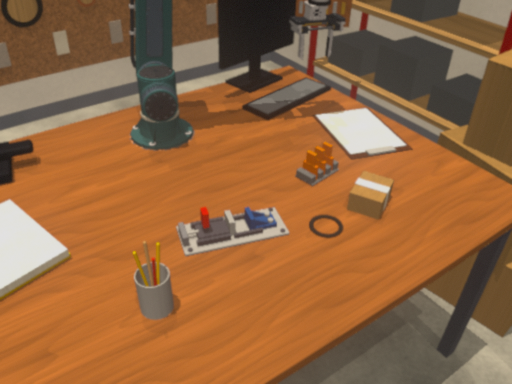

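View pics/top0.png

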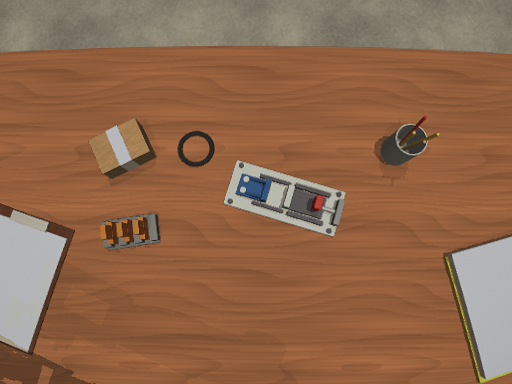

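The top view shows the jig at about (285,200), with its bracket at (253,187) and red handle at (318,203). The rack with three orange plates is at (130,231), the parts box at (122,148), the gasket at (196,149) and the pot at (403,145). The scene view agrees with this layout.

```bash
cat > h.py <<'E'
import numpy as np, cv2
from bench import sensors, eyes
def ray(c,px):
    px=np.atleast_2d(np.asarray(px,float)); K=c["mtx"]
    p=(px-[K[0,2],K[1,2]])/[K[0,0],K[1,1]]; u=p.copy()
    for _ in range(20): u=p/(1+c["k1"]*(u**2).sum(1,keepdims=True))
    d=np.c_[u,np.ones(len(u))]@c["R"]; return -c["R"].T@c["t"], d
def plane(c,px,z):
    o,d=ray(c,px); return o+d*((z-o[2])/d[:,2])[:,None]
def cross(c1,p1,c2,p2):
    o1,d1=ray(c1,p1);o2,d2=ray(c2,p2);d1,d2=d1[0],d2[0]
    s=np.linalg.lstsq(np.c_[d1,-d2],o2-o1,rcond=None)[0]
    a,b=o1+s[0]*d1,o2+s[1]*d2; return (a+b)/2,np.linalg.norm(a-b)
def proj(c,X):
    x=np.atleast_2d(X)@c["R"].T+c["t"]; u=x[:,:2]/x[:,2:]; u=u*(1+c["k1"]*(u**2).sum(1,keepdims=True))
    return u*[c["mtx"][0,0],c["mtx"][1,1]]+c["mtx"][:2,2]
def blobs(m,amin=30):
    n,l,s,ce=cv2.connectedComponentsWithStats(m.astype(np.uint8)); return [(s[i,4],ce[i],(l==i)) for i in range(1,n) if s[i,4]>=amin]
def hsv(im): return [a.astype(int) for a in cv2.split(cv2.cvtColor(im,cv2.COLOR_BGR2HSV))]
def rect(m): return cv2.minAreaRect(np.argwhere(m)[:,::-1].astype(np.float32))
E
python3 - <<'E'
from h import *
c={n:eyes.get_calibration(n) for n in("top","scene")}
I={n:cv2.imread(f"pics/{n}0.png") for n in c}
red={}
for n in c:
    h,s,v=hsv(I[n])
    for nm,m in (("red",((h<4)|(h>176))&(s>190)&(v>100)),("blue",(h>100)&(h<125)&(s>130)),("white",(s<45)&(v>150))):
        for a,ce,mm in sorted(blobs(m,40),key=lambda b:-b[0])[:4]:
            print(n,nm,a,ce.round(1),np.round(cv2.boxPoints(rect(mm)),1).tolist())
c1=c["top"]
# base corners / rack corners by eye in top view
print("base",plane(c1,[[238,162],[345,193],[334,235],[225,203]],.008).round(3))
print("rack",plane(c1,[[103,220],[157,214],[160,241],[105,249]],.02).round(3))
print("box,gask,pot",plane(c1,[[122,148],[196,149],[403,145]],[.06,.005,.05][1]).round(3))
E
```

```text
top blue 539 [254.7 188.1] [[235.60000610351562, 193.1999969482422], [242.3000030517578, 171.0], [271.1000061035156, 179.60000610351562], [264.3999938964844, 201.8000030517578]]
top white 6176 [ 24.8 273.8] [[-39.0, 327.5], [3.0, 206.39999389648438], [69.30000305175781, 229.39999389648438], [27.399999618530273, 350.5]]
top white 5732 [489.  300.9] [[451.1000061035156, 252.89999389648438], [510.8999938964844, 236.5], [545.5, 362.20001220703125], [485.70001220703125, 378.6000061035156]]
top white 2153 [279.9 196.8] [[223.0, 202.8000030517578], [236.10000610351562, 159.10000610351562], [346.20001220703125, 192.1999969482422], [333.1000061035156, 235.8000030517578]]
top white 493 [118. 145.] [[104.0, 130.3000030517578], [116.30000305175781, 124.9000015258789], [131.60000610351562, 159.3000030517578], [119.30000305175781, 164.6999969482422]]
scene red 183 [507.7  37.4] [[500.70001220703125, 50.900001525878906], [510.1000061035156, 15.800000190734863], [518.2000122070312, 17.899999618530273], [508.79998779296875, 53.099998474121094]]
scene red 91 [312.6  44.6] [[309.5, 58.79999923706055], 
[... 384 characters left out ...]
 [405.29998779296875, 143.6999969482422], [375.3999938964844, 176.3000030517578]]
scene white 751 [240.  236.7] [[180.39999389648438, 234.1999969482422], [280.20001220703125, 207.0], [287.0, 232.0], [187.1999969482422, 259.20001220703125]]
scene white 198 [372.4 185.2] [[355.6000061035156, 183.10000610351562], [357.3999938964844, 177.39999389648438], [389.5, 187.39999389648438], [387.70001220703125, 193.1999969482422]]
base [[ 0.637  0.034  0.008]
 [ 0.564 -0.219  0.008]
 [ 0.465 -0.19   0.008]
 [ 0.538  0.063  0.008]]
rack [[0.495 0.346 0.02 ]
 [0.51  0.219 0.02 ]
 [0.449 0.21  0.02 ]
 [0.428 0.338 0.02 ]]
box,gask,pot [[ 0.672  0.318  0.005]
 [ 0.67   0.136  0.005]
 [ 0.683 -0.367  0.005]]
```

```bash
python3 - <<'E'
from h import *
from scipy.spatial.transform import Rotation as Ro
o=sensors.get_obs(); c=eyes.get_calibration("wrist"); T=Ro.from_euler("xyz",o["ee_rot"]).as_matrix()
print(c["mtx"],c["k1"]); print("cam in tool",T.T@(-c["R"].T@c["t"]-o["tool_pos"])); print((c["R"]@T).round(3))
for tgt in ([.47,.278,.26],): print(T.T@(np.array(tgt)-o["tool_pos"])*100)
E
```

```text
[[321.62716306   0.         250.58550697]
 [  0.         321.62716306 193.17652904]
 [  0.           0.           1.        ]] -0.009750459671775147
cam in tool [ 0.0848226  -0.00146285 -0.17881124]
[[ 0.001  1.    -0.   ]
 [-0.957  0.001 -0.29 ]
 [-0.29   0.     0.957]]
[-38.1671168  -15.90560807  -5.53266759]
```

Request:
arm_command(
  series=[
    [1,-3.8,-1.6,0,0,0,0],
    [1,-3.8,-1.6,0,0,0,0],
    [1,-3.8,-1.6,0,0,0,0],
    [1,-3.8,-1.6,0,0,0,0],
    [1,-3.8,-1.6,0,0,0,0],
    [1,-3.8,-1.6,0,0,0,0],
    [1,-3.8,-1.6,0,0,0,0],
    [1,-3.8,-1.6,0,0,0,0],
    [1,-3.8,-1.6,0,0,0,0],
    [1,-3.8,-1.6,0,0,0,0],
    [1,0,0,0,0,0,0.149],
    [1,0,0,0,0,0,0.149],
    [1,0,0,0,0,0,0.149],
    [1,0,0,0,0,0,0.149],
    [1,0,0,0,0,0,0.149],
    [1,0,0,0,0,0,0.149],
    [1,0,0,0,0,0,0.149],
    [1,0,0,0,0,0,0.149],
    [1,0,0,0,0,0,0],
  ],
)

```text
time: 2.0
tool_pos: [0.468, 0.2778, 0.2049]
ee_rot: [-3.141, 0.0, 1.687]
wrist_force: [-0.7, 0.3, -0.4]
width: 0.0938
```

```bash
python3 - <<'E'
from h import *
import pickle
o=sensors.get_obs(); c=eyes.get_calibration("wrist"); im=eyes.snapshot("wrist"); cv2.imwrite("pics/w1.png",im); pickle.dump(c,open("w1.pkl","wb"))
print(o["time"],o["tool_pos"],o["ee_rot"])
h,s,v=hsv(im)
for a,ce,mm in blobs((h>5)&(h<20)&(s>210)&(v>140),60): print(a,ce,rect(mm))
E
```

```text
2.0 [0.46800941 0.27776792 0.20486247] [-3.14051228e+00  3.01334857e-04  1.68707030e+00]
474 [253.58227848 144.73206751] ((254.4523162841797, 144.14154052734375), (16.75194549560547, 45.1525993347168), 86.8201675415039)
375 [252.52266667 182.024     ] ((251.51922607421875, 181.9038543701172), (38.6348762512207, 17.258216857910156), 11.309932708740234)
```

View pics/w1.png

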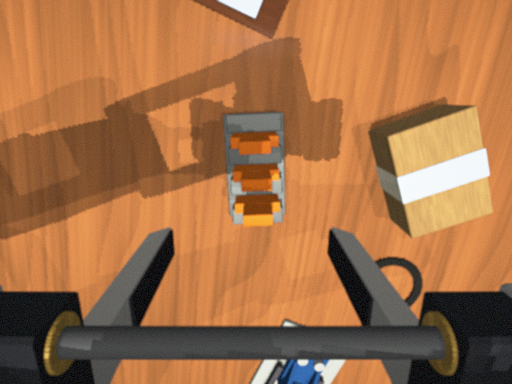

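The picture shows the rack at about (255,170), with plate tabs near (254,143), (256,180) and (258,215). The jig's bracket corner is at the bottom, around (300,370). I'll take a second, lower view to triangulate.

Request:
arm_command(
  series=[
    [1,-2,0,3,0,0,0],
    [1,-2,0,3,0,0,0],
    [1,0,0,0,0,0,0],
    [1,0,0,0,0,0,0],
  ],
)

```text
time: 2.45
tool_pos: [0.4727, 0.2383, 0.1454]
ee_rot: [-3.14, -0.001, 1.688]
wrist_force: [-0.0, -0.3, 0.4]
width: 0.094
```

```bash
python3 - <<'E'
from h import *
import pickle
o=sensors.get_obs(); c=eyes.get_calibration("wrist"); im=eyes.snapshot("wrist"); cv2.imwrite("pics/w2.png",im); pickle.dump(c,open("w2.pkl","wb"))
print(o["time"],o["tool_pos"],o["ee_rot"])
a=cv2.imread("pics/w1.png")[95:235,205:305]; b=im[60:270,180:340]
a=cv2.resize(a,None,fx=4,fy=4,interpolation=cv2.INTER_CUBIC); b=cv2.resize(b,None,fx=2.66,fy=2.66,interpolation=cv2.INTER_CUBIC)
H=max(a.shape[0],b.shape[0]); p=lambda i:cv2.copyMakeBorder(i,0,H-i.shape[0],0,0,cv2.BORDER_CONSTANT)
cv2.imwrite("pics/w12.png",np.hstack([p(a),p(b)])[:600,:800]); print(a.shape,b.shape)
E
```

```text
2.45 [0.47265882 0.23831904 0.14543173] [-3.14045323e+00 -5.47775318e-04  1.68754203e+00]
(560, 400, 3) (559, 426, 3)
```

View pics/w12.png

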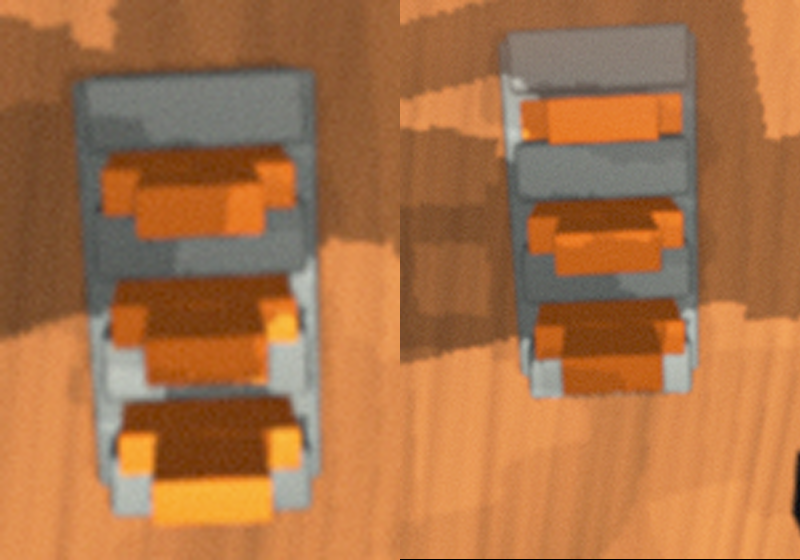

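In the left crop the tab-top centres are at (212,500), (208,361) and (201,210). In the right crop they are at (613,376), (608,254) and (603,119).

```bash
python3 - <<'E'
from h import *
import pickle
from scipy.spatial.transform import Rotation as Ro
c1,c2=[pickle.load(open(f"w{i}.pkl","rb")) for i in(1,2)]
f1=lambda p:(np.array(p)+.5)/4-.5+[205,95]; f2=lambda p:(np.array(p)-[400,0]+.5)/2.66-.5+[180,60]
P=[]
for a,b in (((212,500),(613,376)),((208,361),(608,254)),((201,210),(603,119))):
    X,e=cross(c1,f1(a),c2,f2(b)); P.append(X); print(X.round(4),e.round(4), plane(c1,f1(a),.088).round(4),plane(c2,f2(b),.088).round(4))
P=np.array(P); d=P[2]-P[0]; print("rack yaw",np.arctan2(d[1],d[0]),np.linalg.norm(d))
# yaw from tab edges, rack edges
for a,b in (((563,394),(663,394)),((500,35),(692,22)),((500,35),(520,395))):
    q=plane(c2,[f2(a),f2(b)],.088); v=q[1]-q[0]; print(np.arctan2(v[1],v[0]))
o=sensors.get_obs(); T=Ro.from_euler("xyz",o["ee_rot"]).as_matrix()
for z in (.12,.055):
  for p in P: print(z,T.T@(np.r_[p[:2],z]-o["tool_pos"])*100)
E
```

```text
[0.4794 0.2411 0.0767] 0.0003 [[0.4784 0.2455 0.088 ]] [[0.4787 0.2447 0.088 ]]
[0.4732 0.2791 0.0827] 0.0003 [[0.4731 0.2806 0.088 ]] [[0.4729 0.28   0.088 ]]
[0.4671 0.3159 0.0861] 0.0001 [[0.4671 0.3162 0.088 ]] [[0.467  0.3159 0.088 ]]
rack yaw 1.732678512018485 0.076408200846568
0.1175132782496744
0.180915557761164
-1.4239349105624022
0.12 [0.13267314 0.5990854  2.69106047]
0.12 [3.98626351 0.43699265 2.69559781]
0.12 [7.70704287 0.25997723 2.69994157]
0.055 [0.12452387 0.58729406 9.19104466]
0.055 [3.97811424 0.42520132 9.195582  ]
0.055 [7.6988936  0.24818589 9.19992576]
```

Request:
arm_command(
  series=[
    [1,-4.04,0.51,-0.7,0,0,0],
    [1,-4.04,0.51,-0.7,0,0,0],
    [1,-4.04,0.51,-0.7,0,0,0],
    [1,-4.04,0.51,-0.7,0,0,0],
    [1,-4.04,0.51,-0.7,0,0,0],
    [1,-4.04,0.51,-0.7,0,0,0],
    [1,-4.04,0.51,-0.7,0,0,0],
    [1,-4.04,0.51,-0.7,0,0,0],
    [1,0,0,0,0,0,0.133],
    [1,0,0,0,0,0,0.133],
    [1,0,0,0,0,0,0.133],
    [1,0,0,0,0,0,0],
    [1,0,0,0,0,0,0],
  ],
)

```text
time: 3.8
tool_pos: [0.5519, -0.0776, 0.2033]
ee_rot: [3.138, -0.0, 1.292]
wrist_force: [0.1, -0.1, 0.4]
width: 0.094
```

```bash
python3 - <<'E'
from h import *
import pickle
o=sensors.get_obs(); c=eyes.get_calibration("wrist"); im=eyes.snapshot("wrist"); cv2.imwrite("pics/w3.png",im); pickle.dump(c,open("w3.pkl","wb"))
print(o["time"],o["tool_pos"],o["ee_rot"])
cv2.imwrite("pics/w3c.png",cv2.resize(im[60:320,180:330],None,fx=2.3,fy=2.3,interpolation=cv2.INTER_CUBIC))
E
```

```text
3.8 [ 0.55190518 -0.07764405  0.20327554] [ 3.13846599e+00 -4.76621143e-04  1.29195081e+00]
```

View pics/w3c.png

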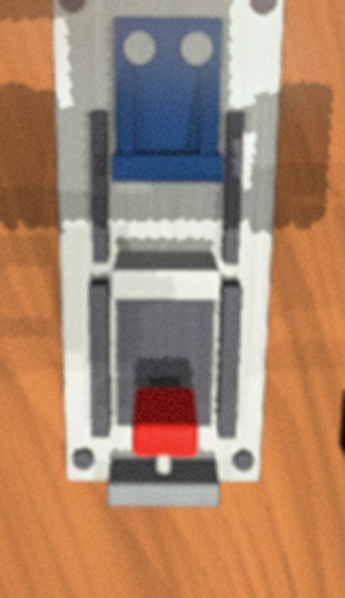

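The jig fills the crop, with the bracket's top edge at (167,165), the pad's top at (165,285), the red handle's top at (165,437) and the rear spring block at (163,490). Next is a second view, from 10 cm further back.

Request:
arm_command(
  series=[
    [1,-3.3,0,0,0,0,0],
    [1,-3.3,0,0,0,0,0],
    [1,-3.4,0,0,0,0,0],
    [1,0,0,0,0,0,0],
    [1,0,0,0,0,0,0],
  ],
)

```text
time: 4.35
tool_pos: [0.5231, -0.1743, 0.2018]
ee_rot: [3.141, -0.001, 1.288]
wrist_force: [-0.2, -0.9, 0.2]
width: 0.094
```

```bash
python3 - <<'E'
from h import *
import pickle
o=sensors.get_obs(); c=eyes.get_calibration("wrist"); im=eyes.snapshot("wrist"); cv2.imwrite("pics/w4.png",im); pickle.dump(c,open("w4.pkl","wb"))
print(o["time"],o["tool_pos"],o["ee_rot"])
cv2.imwrite("pics/w4c.png",cv2.resize(im[0:260,180:330],None,fx=2.3,fy=2.3,interpolation=cv2.INTER_CUBIC))
E
```

```text
4.35 [ 0.52306849 -0.17425613  0.20183467] [ 3.14096653e+00 -7.75534060e-04  1.28798034e+00]
```

View pics/w4c.png

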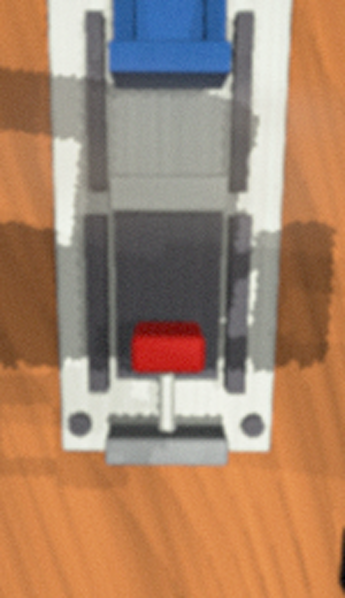

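In the second view the bracket's top front edge is at y≈72, the pad's top spans y 177–210, the handle's top y 338–372 and the rear block's top y 438–463.

```bash
python3 - <<'E'
from h import *
import pickle
c3,c4=[pickle.load(open(f"w{i}.pkl","rb")) for i in(3,4)]
f3=lambda p:(np.array(p)+.5)/2.3-.5+[180,60]; f4=lambda p:(np.array(p)+.5)/2.3-.5+[180,0]
L={"brk frontL":((112,180),(112,72),.050),"brk frontR":((222,179),(230,72),.050),
"padFL":((114,270),(110,177),.052),"padFR":((219,270),(226,177),.052),"padBL":((113,299),(110,210),.052),"padBR":((217,299),(225,211),.052),
"hdlF":((165,425),(168,338),.086),"hdlB":((165,455),(168,372),.086),
"blkFL":((108,485),(107,438),None),"blkFR":((219,485),(227,438),None),
"baseL":((68,480),(63,450),.008),"baseR":((259,480),(271,450),.008)}
R={}
for k,(a,b,z) in L.items():
    X,e=cross(c3,f3(a),c4,f4(b)); z=z or X[2]; q=(plane(c3,f3(a),z)+plane(c4,f4(b),z))[0]/2; R[k]=q
    print(k,X.round(4),e.round(4),plane(c3,f3(a),z)[0].round(4),plane(c4,f4(b),z)[0].round(4))
m=lambda a,b:((R[a]+R[b])/2)[:2]
br,pf,pb,bk,ba=m("brk frontL","brk frontR"),m("padFL","padFR"),m("padBL","padBR"),m("blkFL","blkFR"),m("baseL","baseR")
v=br-ba; print("yaw",np.arctan2(v[1],v[0])); 
for k in("padF","brk front"): w=R[k+"L"]-R[k+"R"]; print("perp yaw",np.arctan2(w[1],w[0])-np.pi/2)
# long rail/base edges
for a,b in (((63,200),(68,480)),((274,200),(259,480))):
    q=plane(c3,[f3(a),f3(b)],.008); w=q[0]-q[1]; print("edge yaw",np.arctan2(w[1],w[0]))
u=v/np.linalg.norm(v); n=np.array([-u[1],u[0]])
for k,p in dict(br=br,pf=pf,pb=pb,blkF=bk,base=ba,hF=R["hdlF"][:2],hB=R["hdlB"][:2]).items(): print(k,p.round(4),"x,y rel pad face",((p-pf)@u).round(4),((p-pf)@n).round(4))
E
```

```text
brk frontL [ 0.5426 -0.0316  0.0462] 0.001 [ 0.5424 -0.031   0.05  ] [ 0.5431 -0.0324  0.05  ]
brk frontR [ 0.59   -0.0449  0.0441] 0.0001 [ 0.5897 -0.0441  0.05  ] [ 0.5892 -0.0458  0.05  ]
padFL [ 0.5307 -0.0708  0.0496] 0.0008 [ 0.5315 -0.0703  0.052 ] [ 0.5304 -0.0708  0.052 ]
padFR [ 0.5776 -0.0843  0.0491] 0.0005 [ 0.5778 -0.0836  0.052 ] [ 0.5771 -0.0843  0.052 ]
padBL [ 0.5267 -0.0835  0.0518] 0.0004 [ 0.5269 -0.0835  0.052 ] [ 0.5265 -0.0834  0.052 ]
padBR [ 0.5734 -0.0974  0.05  ] 0.0 [ 0.5734 -0.0968  0.052 ] [ 0.5732 -0.0974  0.052 ]
hdlF [ 0.5362 -0.1382  0.0812] 0.0002 [ 0.5369 -0.136   0.086 ] [ 0.5362 -0.1375  0.086 ]
hdlB [ 0.5325 -0.1512  0.084 ] 0.0002 [ 0.5329 -0.1501  0.086 ] [ 0.5324 -0.1507  0.086 ]
blkFL [ 0.4933 -0.1821  0.0406] 0.0002 [ 0.4932 -0.1821  0.0406] [ 0.4934 -0.1821  0.0406]
blkFR [ 0.5486 -0.1983  0.0402] 0.0001 [ 0.5487 -0.1983  0.0402] [ 0.5486 -0.1983  0.0402]
baseL [ 0.4642 -0.1905  0.0076] 0.0005 [ 0.4646 -0.1904  0.008 ] [ 0.4641 -0.1903  0.008 ]
baseR [ 0.5692 -0.2213  0.0067] 0.0006 [ 0.569  -0.2204  0.008 ] [ 0.5694 -0.2209  0.008 ]
yaw 1.283752571914885
perp yaw 1.2901943545380163
perp yaw 1.295131747126978
edge yaw 1.2712296579107352
edge yaw 1.2825630731341744
br [ 0.5661 -0.0383] x,y rel pad face 0.0407 -0.0004
pf [ 0.5542 -0.0773] x,y rel pad face 0.0 0.0
pb [ 0.55   -0.0903] x,y rel pad face -0.0136 0.0003
blkF [ 0.521  -0.1902] x,y rel pad face -0.1177 -0.0001
base [ 0.5168 -0.2055] x,y rel pad face -0.1336 -0.0004
hF [ 0.5366 -0.1368] x,y rel pad face -0.062 0.0001
hB [ 0.5326 -0.1504] x,y rel pad face -0.0763 -0.0
```

Request:
arm_command(
  series=[
    [1,3.9,-1.6,0,0,0,0],
    [1,3.9,-1.6,0,0,0,0],
    [1,3.9,-1.6,0,0,0,0],
    [1,3.9,-1.6,0,0,0,0],
    [1,3.9,-1.6,0,0,0,0],
    [1,3.9,-1.6,0,0,0,0],
    [1,3.9,-1.6,0,0,0,0],
    [1,3.9,-1.6,0,0,0,0],
    [1,3.9,-1.6,0,0,0,0],
    [1,3.9,-1.6,0,0,0,0],
    [1,0,0,0,0,0,-0.148],
    [1,0,0,0,0,0,-0.148],
    [1,0,0,0,0,0,-0.148],
    [1,0,0,3,0,0,0],
    [1,0,0,3,0,0,0],
    [1,0,0,3,0,0,0],
    [1,0,0,0,0,0,0],
    [1,0,0,0,0,0,0],
  ],
)

```text
time: 6.2
tool_pos: [0.4776, 0.246, 0.1118]
ee_rot: [-3.141, -0.0, 1.734]
wrist_force: [-0.4, -0.2, 0.4]
width: 0.0939
```

Request:
arm_command(
  series=[
    [1,-0.1,0.1,2.7,0,0,0],
    [1,0,0,2.7,0,0,0],
    [1,0,0,0,0,0,0],
    [0,0,0,0,0,0,0],
    [0,0,0,0,0,0,0],
    [0,0,0,0,0,0,0],
    [0,0,0,0,0,0,0],
    [0,0,0,0,0,0,0],
    [0,0,0,0,0,0,0],
  ],
)

```text
time: 7.1
tool_pos: [0.4795, 0.2442, 0.0578]
ee_rot: [3.141, -0.0, 1.732]
wrist_force: [-0.3, 0.9, -0.4]
width: 0.0498
```

Request:
arm_command(
  series=[
    [0,0,0,0,0,0,0],
    [0,0,0,0,0,0,0],
    [0,0,0,0,0,0,0],
    [0,0,0,0,0,0,0],
  ],
)

```text
time: 7.5
tool_pos: [0.4792, 0.2442, 0.0574]
ee_rot: [-3.141, -0.0, 1.732]
wrist_force: [-1.0, -0.1, 0.5]
width: 0.0297
```

Request:
arm_command(
  series=[
    [0,0,0,-1.5,0,0,0],
    [0,0,0,-1.5,0,0,0],
    [0,0,0,-2.6,0,0,0],
    [0,0,0,-2.7,0,0,0],
    [0,0,0,-2.7,0,0,0],
    [0,-3.0,0.35,0,0,0,0],
    [0,-3.4,0.4,0,0,0,0],
    [0,-3.4,0.4,0,0,0,0],
    [0,-3.4,0.4,0,0,0,0],
    [0,-3.4,0.4,0,0,0,0],
    [0,-3.4,0.4,0,0,0,0],
    [0,-3.4,0.4,0,0,0,0],
    [0,-3.4,0.4,0,0,0,0],
    [0,-3.4,0.4,0,0,0,0],
    [0,0,0,0,0,0,0.149],
    [0,0,0,0,0,0,0.149],
    [0,0,0,0,0,0,0.149],
    [0,0,0,0,0,0,0],
    [0,0,0,0,0,0,0],
  ],
)

```text
time: 9.4
tool_pos: [0.5632, -0.0483, 0.1687]
ee_rot: [3.14, -0.0, 1.288]
wrist_force: [0.1, 0.4, -0.5]
width: 0.0295
```

```bash
python3 - <<'E'
from h import *
import pickle
from scipy.spatial.transform import Rotation as Ro
o=sensors.get_obs(); T=Ro.from_euler("xyz",o["ee_rot"]).as_matrix(); c=eyes.get_calibration("wrist")
im=eyes.snapshot("wrist"); cv2.imwrite("pics/w5.png",im); pickle.dump(c,open("w5.pkl","wb"))
u=np.array([np.cos(1.285),np.sin(1.285)]); t=np.array([.5542,-.0775])+.030*u
print(o["tool_pos"],o["ee_rot"],o["width"],T.T@(np.r_[t,.0594]-o["tool_pos"])*100)
cv2.imwrite("pics/w5c.png",cv2.resize(im[60:330,150:350],None,fx=2.2,fy=2.2,interpolation=cv2.INTER_CUBIC))
E
```

```text
[ 0.56315788 -0.04825319  0.16874693] [ 3.13980780e+00 -2.66989039e-04  1.28793657e+00] 0.02947151029488318 [-0.06140658 -0.05461031 10.9345971 ]
```

View pics/w5c.png

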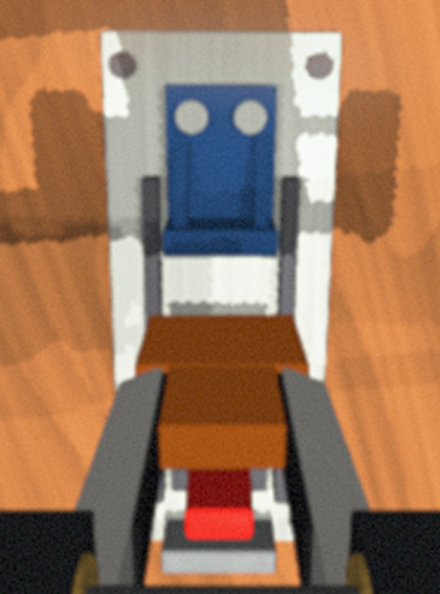

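The plate is held upright, with its tab top between y≈422 and 468 in the crop and the bracket ahead at (220,245). I'll check where it sits in the hand.

```bash
python3 - <<'E'
from h import *
import pickle
c=pickle.load(open("w5.pkl","rb")); f=lambda p:(np.array(p)+.5)/2.2-.5+[150,60]
t=np.array([.56316,-.04825]); u=np.array([np.cos(1.288),np.sin(1.288)]); n=np.array([u[1],-u[0]])
for p in ((160,422),(287,422),(160,468),(285,468)):
    q=plane(c,f(p),.1994)[0,:2]-t; print((q@u).round(4),(q@n).round(4))
for p in ((137,368),(308,368)):
    q=plane(c,f(p),.1624)[0,:2]-t; print("shoulder front top",(q@u).round(4),(q@n).round(4))
E
```

```text
0.0075 -0.0141
0.0075 0.0153
-0.0045 -0.0144
-0.0045 0.0151
shoulder front top 0.0055 -0.0237
shoulder front top 0.0054 0.0246
```

Request:
arm_command(
  series=[
    [0,-0.1,-0.05,2.0,0,0,0],
    [0,0,0,2.5,0,0,0],
    [0,0,0,2.0,0,0,0],
    [0,0,0,1.5,0,0,0],
    [0,0,0,1.0,0,0,0],
    [0,0,0,0.9,0,0,0],
    [0,0,0,0.6,0,0,0],
    [0,0,0,0,0,0,0],
    [0,0,0,0,0,0,0],
  ],
)

```text
time: 10.35
tool_pos: [0.5625, -0.0491, 0.0631]
ee_rot: [3.141, -0.0, 1.285]
wrist_force: [0.0, 0.8, -1.2]
width: 0.0299
```

Request:
arm_command(
  series=[
    [0,0,0,0.2,0,0,0],
    [0,0,0,0.2,0,0,0],
    [0,0,0,0,0,0,0],
    [0,0,0,0,0,0,0],
  ],
)

```text
time: 10.75
tool_pos: [0.5625, -0.0491, 0.0593]
ee_rot: [3.14, -0.0, 1.285]
wrist_force: [-0.3, -0.0, 1.1]
width: 0.03
```

Request:
arm_command(
  series=[
    [0.7,0,0,0,0,0,0],
    [0.7,0,0,0,0,0,0],
    [0.7,0,0,0,0,0,0],
    [0.7,0,0,0,0,0,0],
    [0.7,0,0,0,0,0,0],
    [0.7,0,0,-1.0,0,0,0],
    [0.7,0,0,-2.5,0,0,0],
    [0.7,0,0,-3.0,0,0,0],
    [0.7,0,0,-3.5,0,0,0],
    [0,-2.8,0,0,0,0,0],
    [0,-3.7,0,0,0,0,0],
    [0,-3.7,0,0,0,0,0],
    [0,-3.6,0,0,0,0,0],
    [0,0,0,0,0,0,0],
    [0,0,0,0,0,0,0],
  ],
)

```text
time: 12.25
tool_pos: [0.5231, -0.1818, 0.1591]
ee_rot: [3.141, -0.001, 1.283]
wrist_force: [0.6, 0.0, -0.2]
width: 0.0213
```

```bash
python3 - <<'E'
from h import *
import pickle
c=eyes.get_calibration("wrist"); o=sensors.get_obs()
im=eyes.snapshot("wrist"); cv2.imwrite("pics/w6.png",im); pickle.dump(c,open("w6.pkl","wb"))
u=np.array([np.cos(1.285),np.sin(1.285)]); n=np.array([u[1],-u[0]])
d=o["tool_pos"][:2]-[.5542,-.0775]; print(o["tool_pos"],o["ee_rot"],"rel",d@u,d@n,o["width"])
cv2.imwrite("pics/w6c.png",cv2.resize(im[0:270,150:350],None,fx=2.2,fy=2.2,interpolation=cv2.INTER_CUBIC))
E
```

```text
[ 0.52312799 -0.18182     0.15911744] [ 3.14079966e+00 -7.51060569e-04  1.28310806e+00] rel -0.10884838782167387 -0.0004015918910547452 0.021258499658385364
```

View pics/w6c.png

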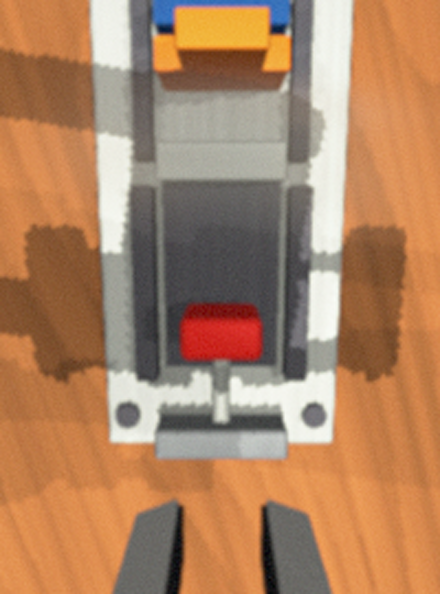

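The plate stands upright in front of the bracket, with its tab at (222,30). The handle at (220,335) is centred ahead of the fingers.

Request:
arm_command(
  series=[
    [0,0,0,3,0,0,0],
    [0,0,0,3,0,0,0],
    [0,0,0,2.5,0,0,0],
    [0,0,0,1.4,0,0,0],
    [0,0,0,0,0,0,0],
    [0,0,0,0,0,0,0],
    [0,1.0,0,0,0,0,0],
    [0,0.6,0,0,0,0,0],
    [0,0,0,0,0,0,0],
    [0,0,0,0,0,0,0],
  ],
)

```text
time: 13.3
tool_pos: [0.528, -0.1659, 0.0601]
ee_rot: [3.14, 0.0, 1.285]
wrist_force: [-0.9, -0.3, -0.3]
width: 0.0007
```

Request:
arm_command(
  series=[
    [0,0.4,0,0,0,0,0],
    [0,0.4,0,0,0,0,0],
    [0,0.4,0,0,0,0,0],
    [0,0,0,0,0,0,0],
    [0,0,0,0,0,0,0],
  ],
)

```text
time: 13.8
tool_pos: [0.531, -0.1548, 0.0596]
ee_rot: [3.141, 0.0, 1.285]
wrist_force: [-1.1, -2.4, 0.8]
width: 0.0006
```

Request:
arm_command(
  series=[
    [0,0.4,0,0,0,0,0],
    [0,0.4,0,0,0,0,0],
    [0,0.4,0,0,0,0,0],
    [0,0,0,0,0,0,0],
    [0,0,0,0,0,0,0],
  ],
)

```text
time: 14.3
tool_pos: [0.5345, -0.1429, 0.0596]
ee_rot: [3.141, 0.0, 1.285]
wrist_force: [-0.1, -3.8, 0.6]
width: 0.0005
```

Request:
arm_command(
  series=[
    [0,0.2,0,0,0,0,0],
    [0,0.2,0,0,0,0,0],
    [0,0,0,0,0,0,0],
    [0,0,0,0,0,0,0],
  ],
)

```text
time: 14.7
tool_pos: [0.5353, -0.1403, 0.0596]
ee_rot: [3.141, 0.002, 1.284]
wrist_force: [-1.3, -6.8, 1.4]
width: 0.0006
```

Request:
arm_command(
  series=[
    [0,0.2,0,0,0,0,0],
    [0,0.2,0,0,0,0,0],
    [0,0,0,0,0,0,0],
    [0,0,0,0,0,0,0],
  ],
)

```text
time: 15.1
tool_pos: [0.5353, -0.1403, 0.0597]
ee_rot: [3.142, 0.01, 1.283]
wrist_force: [-5.0, -14.5, 1.5]
width: 0.0004
```

The pad stopped dead at 14 N, about 20 mm in, which is its hard stop. That fits the 41 mm gap I measured, so a second plate is needed. I'll ease off and fetch the middle one.

Request:
arm_command(
  series=[
    [0,-0.8,0,0,0,0,0],
    [0,-0.9,0,0,0,0,0],
    [0,-0.9,0,0,0,0,0],
    [0,-0.9,0,0,0,0,0],
    [0,-1.0,0,0,0,0,0],
    [0,0,0,-2.0,0,0,0],
    [0,0,0,-3.5,0,0,0],
    [0,0,0,-3.5,0,0,0],
    [1,0,0,-3.0,0,0,0],
    [1,0,0,0,0,0,0],
  ],
)

```text
time: 16.1
tool_pos: [0.5265, -0.1796, 0.185]
ee_rot: [3.131, 0.0, 1.285]
wrist_force: [0.4, -1.0, 0.8]
width: 0.0132
```

Request:
arm_command(
  series=[
    [1,3.9,-1.62,0,0,0,0],
    [1,3.9,-1.62,0,0,0,0],
    [1,3.9,-1.62,0,0,0,0],
    [1,3.9,-1.62,0,0,0,0],
    [1,3.9,-1.62,0,0,0,0],
    [1,3.9,-1.62,0,0,0,0],
    [1,3.9,-1.62,0,0,0,0],
    [1,3.9,-1.62,0,0,0,0],
    [1,3.9,-1.62,0,0,0,0],
    [1,3.9,-1.62,0,0,0,0],
    [1,3.6,-1.62,0,0,0,0],
    [1,0,0,0,0,0,-0.149],
    [1,0,0,0,0,0,-0.149],
    [1,0,0,0,0,0,-0.149],
    [1,0,0,0,0,0,0],
    [1,0,0,0,0,0,0],
  ],
)

```text
time: 17.7
tool_pos: [0.4727, 0.2802, 0.1783]
ee_rot: [-3.14, 0.0, 1.729]
wrist_force: [0.4, -0.8, 0.2]
width: 0.0938
```

Request:
arm_command(
  series=[
    [1,0.05,0,3.5,0,0,0],
    [1,0,0,3.5,0,0,0],
    [1,0,0,3.0,0,0,0],
    [1,0,0,2.1,0,0,0],
    [1,0,0,0,0,0,0],
    [0,0,0,0,0,0,0],
    [0,0,0,0,0,0,0],
    [0,0,0,0,0,0,0],
    [0,0,0,0,0,0,0],
    [0,0,0,0,0,0,0],
    [0,0,0,0,0,0,0],
    [0,0,0,0,0,0,0],
    [0,0,0,0,0,0,0],
    [0,0,0,0,0,0,0],
    [0,0,0,0,0,0,0],
    [0,0,0,0,0,0,0],
  ],
)

```text
time: 19.3
tool_pos: [0.473, 0.2809, 0.0584]
ee_rot: [-3.141, -0.0, 1.732]
wrist_force: [0.4, -0.6, -0.4]
width: 0.0298
```

Request:
arm_command(
  series=[
    [0,0,0,-1.5,0,0,0],
    [0,0,0,-1.5,0,0,0],
    [0,0,0,-3.0,0,0,0],
    [0,0,0,-3.0,0,0,0],
    [0,0,0,-3.0,0,0,0],
    [0,-3.57,0.27,0,0,0,0],
    [0,-3.57,0.27,0,0,0,0],
    [0,-3.57,0.27,0,0,0,0],
    [0,-3.57,0.27,0,0,0,0],
    [0,-3.57,0.27,0,0,0,0],
    [0,-3.57,0.27,0,0,0,0],
    [0,-3.57,0.27,0,0,0,0],
    [0,-3.57,0.27,0,0,0,0],
    [0,-3.57,0.27,0,0,0,0],
    [0,-3.57,0.27,0,0,0,0],
    [0,0,0,0,0,0,0.149],
    [0,0,0,0,0,0,0.149],
    [0,0,0,0,0,0,0.149],
    [0,0,0,0,0,0,0],
    [0,0,0,0,0,0,0],
  ],
)

```text
time: 21.3
tool_pos: [0.5573, -0.0672, 0.1797]
ee_rot: [3.14, -0.0, 1.288]
wrist_force: [-0.4, -0.4, -1.1]
width: 0.0296
```

```bash
python3 - <<'E'
from h import *
import pickle
c=eyes.get_calibration("wrist"); o=sensors.get_obs()
im=eyes.snapshot("wrist"); cv2.imwrite("pics/w7.png",im); pickle.dump(c,open("w7.pkl","wb"))
u=np.array([np.cos(1.285),np.sin(1.285)]); n=np.array([u[1],-u[0]]); pf=np.array([.5542,-.0775])
d=o["tool_pos"][:2]-pf; print(o["tool_pos"],o["ee_rot"],"rel",d@u,d@n,o["width"])
cw=pickle.load(open("w6.pkl","rb")); f=lambda p:(np.array(p)+.5)/2.2-.5+[150,0]
for p in ((177,8),(270,8),(176,50),(269,50)): q=plane(cw,f(p),.090)[0,:2]-pf; print("plate1 tab",(q@u).round(4),(q@n).round(4))
cv2.imwrite("pics/w7c.png",cv2.resize(im[60:330,150:350],None,fx=2.2,fy=2.2,interpolation=cv2.INTER_CUBIC))
E
```

```text
[ 0.55726356 -0.06717935  0.17969692] [ 3.13992050e+00 -1.72600142e-04  1.28795515e+00] rel 0.010765699340326722 2.9678503423420012e-05 0.029647809768258856
plate1 tab 0.0356 -0.0138
plate1 tab 0.0355 0.0152
plate1 tab 0.0237 -0.0144
plate1 tab 0.0237 0.0151
```

View pics/w7c.png

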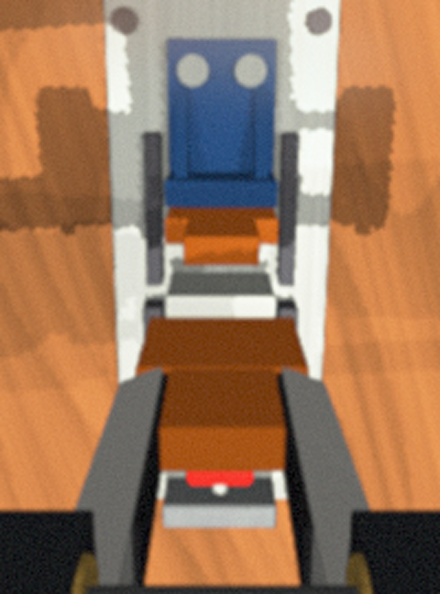

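Plate 1 stands at 23.7–35.6 mm from the pad, next to the bracket (crop (222,240)). The second plate is held the same way as the first was, so it should fit between 5.8 and 17.8 mm.

Request:
arm_command(
  series=[
    [0,0,0,2.5,0,0,0],
    [0,0,0,2.5,0,0,0],
    [0,0,0,2.0,0,0,0],
    [0,0,0,1.5,0,0,0],
    [0,0,0,1.2,0,0,0],
    [0,0,0,1.0,0,0,0],
    [0,0,0,0.8,0,0,0],
    [0,0,0,0,0,0,0],
    [0,0,0,0,0,0,0],
  ],
)

```text
time: 22.25
tool_pos: [0.5573, -0.0672, 0.0639]
ee_rot: [3.141, -0.0, 1.285]
wrist_force: [0.2, -1.1, -2.2]
width: 0.0297
```

Request:
arm_command(
  series=[
    [0,0,0,0.2,0,0,0],
    [0,0,0,0.15,0,0,0],
    [0,0,0,0,0,0,0],
    [0,0,0,0,0,0,0],
  ],
)

```text
time: 22.65
tool_pos: [0.5573, -0.0672, 0.0604]
ee_rot: [3.141, -0.0, 1.285]
wrist_force: [0.2, 0.3, -0.0]
width: 0.0299
```

Request:
arm_command(
  series=[
    [0.7,0,0,0,0,0,0],
    [0.7,0,0,0,0,0,0],
    [0.7,0,0,0,0,0,0],
    [0.7,0,0,0,0,0,0],
    [0.7,0,0,0,0,0,0],
    [0.7,0,0,-1.0,0,0,0],
    [0.7,0,0,-2.5,0,0,0],
    [0.7,0,0,-3.0,0,0,0],
    [0.7,0,0,-3.5,0,0,0],
    [0,-2.5,0,0,0,0,0],
    [0,-3.2,0,0,0,0,0],
    [0,-3.2,0,0,0,0,0],
    [0,-3.0,0,0,0,0,0],
    [0,0,0,0,0,0,0],
    [0,0,0,0,0,0,0],
  ],
)

```text
time: 24.15
tool_pos: [0.5235, -0.1815, 0.1606]
ee_rot: [3.141, -0.001, 1.283]
wrist_force: [-0.0, 0.2, -0.0]
width: 0.0211
```

```bash
python3 - <<'E'
from h import *
o=sensors.get_obs()
im=eyes.snapshot("wrist"); cv2.imwrite("pics/w8.png",im)
u=np.array([np.cos(1.285),np.sin(1.285)]); n=np.array([u[1],-u[0]])
d=o["tool_pos"][:2]-[.5542,-.0775]; print(o["tool_pos"],o["ee_rot"],"rel",d@u,d@n,o["width"])
cv2.imwrite("pics/w8c.png",cv2.resize(im[0:270,150:350],None,fx=2.2,fy=2.2,interpolation=cv2.INTER_CUBIC))
E
```

```text
[ 0.52346459 -0.18152937  0.1606315 ] [ 3.14078348e+00 -7.38921268e-04  1.28341545e+00] rel -0.10847464543894154 -0.00016058481407500708 0.02110118042007463
```

View pics/w8c.png

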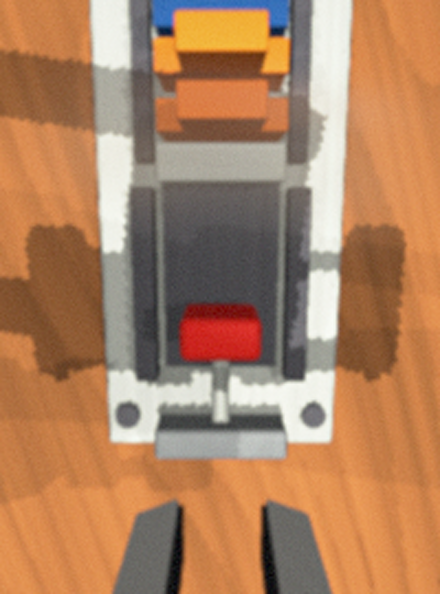

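Both plates stand upright and centred, at (222,30) and (222,100). Now the push.

Request:
arm_command(
  series=[
    [0,0,0,3,0,0,0],
    [0,0,0,3,0,0,0],
    [0,0,0,2.5,0,0,0],
    [0,0,0,1.5,0,0,0],
    [0,0,0,0,0,0,0],
    [0,0,0,0,0,0,0],
    [0,1.0,0,0,0,0,0],
    [0,1.0,0,0,0,0,0],
    [0,0.4,0,0,0,0,0],
    [0,0.3,0,0,0,0,0],
    [0,0.3,0,0,0,0,0],
    [0,0.2,0,0,0,0,0],
    [0,0.2,0,0,0,0,0],
    [0,0,0,0,0,0,0],
    [0,0,0,0,0,0,0],
  ],
)

```text
time: 25.7
tool_pos: [0.5331, -0.1488, 0.06]
ee_rot: [3.141, -0.0, 1.285]
wrist_force: [0.3, -3.4, 1.8]
width: 0.0005
```

Request:
arm_command(
  series=[
    [0,0.2,0,0,0,0,0],
    [0,0.2,0,0,0,0,0],
    [0,0,0,0,0,0,0],
    [0,0,0,0,0,0,0],
  ],
)

```text
time: 26.1
tool_pos: [0.5342, -0.1448, 0.0599]
ee_rot: [3.141, -0.0, 1.285]
wrist_force: [0.4, -4.3, 1.6]
width: 0.0007
```

Request:
arm_command(
  series=[
    [0,0.15,0,0,0,0,0],
    [0,0.15,0,0,0,0,0],
    [0,0,0,0,0,0,0],
    [0,0,0,0,0,0,0],
  ],
)

```text
time: 26.5
tool_pos: [0.5343, -0.1444, 0.06]
ee_rot: [3.141, 0.005, 1.284]
wrist_force: [-1.8, -9.6, 2.2]
width: 0.0005
```

Request:
arm_command(
  series=[
    [0,0.15,0,0,0,0,0],
    [0,0.15,0,0,0,0,0],
    [0,0,0,0,0,0,0],
    [0,0,0,0,0,0,0],
  ],
)

```text
time: 26.9
tool_pos: [0.5343, -0.1445, 0.06]
ee_rot: [-3.142, 0.01, 1.283]
wrist_force: [-3.9, -15.6, 3.1]
width: 0.0003
```

It stopped 4.3 mm short of the earlier hard stop, so the slide is at about 15.7 mm with 16 N of push. One last check that everything is upright and the force holds.

```bash
python3 - <<'E'
from h import *
im=eyes.snapshot("wrist"); s=eyes.snapshot("scene"); t=eyes.snapshot("top"); t0=cv2.imread("pics/top0.png")
z=lambda a,f:cv2.resize(a,None,fx=f,fy=f,interpolation=cv2.INTER_CUBIC)
cv2.imwrite("pics/w9c.png",np.hstack([z(im[0:200,150:350],2),z(s[130:330,120:320],2)]))
for n,(y,x) in dict(box=(148,122),gasket=(149,196),pot=(145,403)).items():
    d=cv2.absdiff(t,t0)[y-30:y+30,x-30:x+30].max(2); print(n,(d>60).sum())
o=sensors.get_obs(); print(o["time"],o["tool_pos"],o["wrist_force"])
E
```

```text
box 0
gasket 0
pot 590
27.05 [ 0.53431584 -0.14445675  0.0600244 ] [ -3.04176167 -15.34965293   2.27014347]
```

View pics/w9c.png

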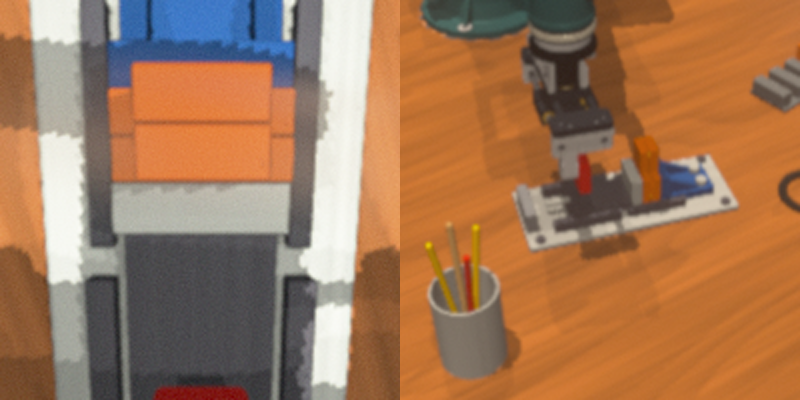

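The two plates are upright and squeezed flat between pad and bracket, and the force is steady at 15.6 N. The pot sits in the scene view where it was, at about (155,290). The arm is nowhere near it, so the change in the top view is probably the arm's occlusion or shadow.

```bash
python3 -c "
from bench import job
print(job.close_job())"
```

```text
the job is handed in; nothing more can be done
None
```

I handed the job in at about 27 s with two plates squeezed between the pad and the bracket, and the pad still pushed in by its handle. No verdict was reported.

**First plate:** I stood it in the gap, let go and pushed. The pad reached its hard stop at about 20 mm, so I let it spring back and added the middle plate.

**Final push:** The pad stopped about 4.3 mm short of that hard stop, at roughly 15.7 mm of slide worked out from the finger position. The push held steady at 15 to 16 N, and the last picture shows both plates upright, centred and flat against each other.

**Checks that disagreed:**
- **Gap width:** from the pictures I measured 40.7 mm, while the pinch position implies about 39.7 mm. That is within the stated 2 mm calibration error.
- **Plate heights:** the two-view heights of the tab tops in the rack came out at 77 to 86 mm against the nominal 88 mm. The two views were too close together for a better figure, so I used the nominal height for the grasps.
- **Pencil pot:** the before/after comparison of the top view showed changes around the pot, and none around the box or gasket. In the scene view the pot is where it was at the start, by eye, and the arm never went near it. I took the change to be the arm or its shadow.

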